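# Feel the brake track of a bare rim

### The arm

A 6-joint arm with a two-finger parallel gripper is mounted at the origin on the work surface. World frame = base frame: x ahead of the robot, y to its left, z up, the work surface at z = 0. Lengths are in m, angles in rad, forces in N, time in s.
With the tool pointing down it reaches from about 0.35 to 0.975 m from the base axis. Payload 4.9 kg.
Tool frame: the origin (TCP) lies midway between the tips of the shut fingers; the grasp point (between the pads) lies 19 mm behind it; z points along the fingers, y is the line along which they close (so a half turn about z gives the same grasp; the last joint's range is limited). The gripper opens to 85 mm and grips with 20 to 120 N. Pads are 22 mm wide; open, the fingers measure 114 mm over their backs; the gripper's body (76 mm by 85 mm) begins 54 mm behind the grasp point. The pads swing forward as they close: fully open they stand 13 mm farther back than shut.
Start: joints at [-1.448, 0.053, 1.613, -0, 1.476, -0.119], TCP at [0.15, -0.607, 0.231] pointing down, gripper open.
Joint ranges: [-3.01, 3.01], [-1.01, 2.22], [0.06, 2.58], [-1.02, 4.17], [0.09, 2.62], [-3.14, 3.14]. Speed limits (rad/s): [2.57, 2.57, 3.14, 3.14, 3.14, 3.14].

### API

Orientations are given as a unit quaternion [w, x, y, z].
In Python, from plant import * gives the robot as it stands.
- The arm moves only by the tool jog_arm, never from a script. Its argument "targets" is a list of rows, each a list of 3 entries, a list of its own where there are three numbers: the shift along the tool's x, y, z in units of 25 mm (1.0 is 25 mm), then the turn, a rotation vector about the tool's x, y, z in units of 8 degrees (1.0 is 8 degrees), then the opening in per cent of the stroke, from 0 (shut) to 100 (fully open). A call has 1 to 8 rows; each row is the pose to reach, as a shift and turn from the pose commanded when the call began, along the tool's axes at that moment; what a row does not reach only later rows make up. A row lasts 1/8 s, in which the tool goes at most 62.5 mm and 10.7 degrees, less where a joint would pass 70% of its speed; a pose out of reach is approached as far as the arm can. A call with a gripper value outside its range is refused whole. The fingers move at their own pace and stop on an object; the grip force is fixed at half the most. Time passes only in rows, so rows that repeat a pose let the fingers close. It gives the time, the measured TCP pose, the force, the opening and the grip force at its end, in the units of the state.
- state(): the state, without advancing time (a new reading comes with each control period).
- grab_frame(name): name is "scene" or "side" or "wrist"; returns (picture, depth): 420x560x3 uint8, red, green, blue; 420x560 float32, m along the optical axis (not along the pixel's ray), 0 where there is no reading.
- camera_params(name): a dict with "fovy" (degrees; the focal length in pixels is half the picture's height over the tangent of half this angle, whatever the lens; pixels are square), "cx", "cy" (the principal point, pixels), "rvec" (rotation vector, rad) and "tvec" (3), from world to camera coordinates, as OpenCV has them; the wrist camera has in their place "hand_eye" (4x4, takes a point from camera to tool coordinates, whose origin is the TCP and whose axes are the flange's). Camera axes: x right, y down, z forward; pixel columns grow to the right and rows downward; lengths in m; the calibration is good to about 2 mm. A picture is of the moment at which its call begins: read the wrist's pose just before it. camera_params takes no time and is no camera call.
- job_done(): hands the job in; it is judged then, once.
The state is a dict: "time": time; "joint_pos": joint angles; "joint_vel": joint speeds; "joint_efforts": joint torques, N m; "tool_pos": TCP position; "tool_rot": TCP orientation; "contact_force": force on the tool from outside, world axes, zero at the start; "ft_torque": the same for the moment, N m; "gripper_width": opening from 0.0 (shut) to 1.0 (fully open); "grasp_force": force on a finger pad.
Only numpy, scipy, OpenCV 4.12 (cv2) and the standard library are available. Lean on these libraries where they do the work, as an engineer would, in place of code of your own. Each camera call takes 0.05 s, during which the arm holds its last target. There are 200 camera calls.

### The job

Feel the braking surface of the bare rim for wear: with the fingers closed, set the fingertips on the silver upper face right beside the valve, run them lightly along that face clockwise (seen from above) without leaving it until they reach the blue crayon mark, and finish there, holding still with the fingertips resting gently on the mark. Only touch the rim: do not press hard, grip it, lift it or push it away, and leave everything else on the bench where it is.

Things in the scene. Friction and masses are not known exactly. Their poses are not given: they have to be found in the camera images.
- rim: Bare loose bicycle rim, black, 0.3 kg, flat on a 12 mm soft grey mat: a ring, outer diameter 318 mm, inner 282 mm, 24 mm high. Its top face is the braking surface, a level silver band 12 mm wide (radius 146 to 158 mm). Origin: centre of the ring's underside; z up, x towards the valve; clockwise from above is from +x to -y. Pressed from above it sinks about 1 mm per 4 N.
- track_valve (a point): Start of the run: point in the middle of the silver braking surface (radius 152 mm, on its top face, 24 mm above the mat) right beside the valve, a thin brass stem with red nut and red cap that sticks 38 mm inward from the ring at mid-height.
- track_20 (a point): Point on the middle line of the braking surface (radius 152 mm, on its top face), 20 degrees clockwise from the valve as seen from above.
- track_40 (a point): Point on the middle line of the braking surface (radius 152 mm, on its top face), 40 degrees clockwise from the valve as seen from above.
- track_60 (a point): Point on the middle line of the braking surface (radius 152 mm, on its top face), 60 degrees clockwise from the valve as seen from above.
- track_80 (a point): Point on the middle line of the braking surface (radius 152 mm, on its top face), 80 degrees clockwise from the valve as seen from above.
- track_100 (a point): Point on the middle line of the braking surface (radius 152 mm, on its top face), 100 degrees clockwise from the valve as seen from above.
- track_mark (a point): Centre of the blue crayon mark, a stripe 20 mm wide drawn straight across the braking surface (and down the inner wall), on the top face at radius 152 mm, 120 degrees clockwise from the valve as seen from above: end of the run.
- nipple_tin: Small open aluminium tin for spoke nipples, 64 mm across, 26 mm high, loose, standing on the mat inside the ring. Origin: centre of its underside.
- spoke_key: Red round spoke key, 34 mm across with a short nose (44 mm long in all), 9 mm thick, loose, lying on the mat inside the ring. Origin: underside, centre of the round part.
- cassette: Stepped stack of steel sprockets, 113 mm across at the bottom, 35 mm high, loose on the bench to the left of the mat. Origin: centre of its underside.
- oil_bottle: Green oil bottle with a red cap, 46 mm across, 125 mm tall, loose, standing on the bench to the left of the mat. Origin: centre of its underside.
- pedal: Aluminium platform pedal, 100 x 90 x 22 mm, with a 27 mm spindle stub, loose, lying on the bench to the right of the mat. Origin: centre of its underside.
- wrench: Steel spanner, 170 mm long, loose, lying on the bench to the right of the mat. Origin: middle of its underside, x along it.
- tyre_lever: Blue plastic tyre lever, about 125 x 17 x 9 mm, loose, lying on the bench near the robot to the left. Origin: underside of its shank, x along it.

How it is judged:
On the way, in this order (a step that is already met when the one before it is completed fails the run):
1. the fingertips touch the braking surface beside the valve (contact force between the fingers and rim above 0.3 N and horizontal distance between the grasp point and track_valve below 0.024 m and z of the grasp point in the frame of track_valve above 0.004 m), for 0.1 s.
2. the fingertips, still touching, pass the point 20 degrees clockwise from the valve (contact force between the fingers and rim above 0.3 N and horizontal distance between the grasp point and track_20 below 0.024 m and z of the grasp point in the frame of track_20 above 0.004 m), for 0.1 s.
3. the fingertips, still touching, pass the point 40 degrees clockwise from the valve (contact force between the fingers and rim above 0.3 N and horizontal distance between the grasp point and track_40 below 0.024 m and z of the grasp point in the frame of track_40 above 0.004 m), for 0.1 s.
4. the fingertips, still touching, pass the point 60 degrees clockwise from the valve (contact force between the fingers and rim above 0.3 N and horizontal distance between the grasp point and track_60 below 0.024 m and z of the grasp point in the frame of track_60 above 0.004 m), for 0.1 s.
5. the fingertips, still touching, pass the point 80 degrees clockwise from the valve (contact force between the fingers and rim above 0.3 N and horizontal distance between the grasp point and track_80 below 0.024 m and z of the grasp point in the frame of track_80 above 0.004 m), for 0.1 s.
6. the fingertips, still touching, pass the point 100 degrees clockwise from the valve (contact force between the fingers and rim above 0.3 N and horizontal distance between the grasp point and track_100 below 0.024 m and z of the grasp point in the frame of track_100 above 0.004 m), for 0.1 s.
7. the fingertips, still touching, reach the blue mark (contact force between the fingers and rim above 0.3 N and horizontal distance between the grasp point and track_mark below 0.024 m and z of the grasp point in the frame of track_mark above 0.004 m), for 0.1 s.
At the end, for the whole second after the job is handed in: The fingertips rest on the blue mark (grasp point within 24 mm of it seen from above, contact force on the rim 0.3 to 20 N, grasp point above the face), the rim lies flat and still on the mat within 30 mm of where it was, and the seven other loose things are within 20 mm of where they were (all of step 7 and contact force between the fingers and rim below 20 N and distance of rim from where it was at the start of the episode below 0.03 m and linear speed of rim below 0.02 m/s and angle between rim's own z axis and vertical below 0.06 rad and height (world z) of rim below 0.02 m and distance of each of nipple_tin, spoke_key, cassette, oil_bottle, pedal, wrench, tyre_lever from where it was at the start of the episode below 0.02 m); the arm keeps its last pose, push and grip.
It fails at once if the rim is pressed hard (fingers on the rim above 20 N) (contact force between the fingers and rim above 20 N).
It fails at once if the rim is lifted or tipped (8 mm up or 0.1 rad) (height (world z) of rim above 0.02 m or angle between rim's own z axis and vertical above 0.1 rad).
It fails at once if the rim is pushed more than 30 mm away (distance of rim from where it was at the start of the episode above 0.03 m).
It fails at once if another loose thing is moved more than 20 mm (distance of any of nipple_tin, spoke_key, cassette, oil_bottle, pedal, wrench, tyre_lever from where it was at the start of the episode above 0.02 m).
It also fails if it takes over 54 s, if anything falls off the work surface, if the arm or the gripper's body presses on something with over 40 N, if the wrist force passes 120 N, or if a joint passes its speed limit or range.

## Working session

There is one attempt and no reset: what is moved stays moved. The work goes in short steps, Python scripts to look and compute and a tool call to move; the robot and the scene stay as the last step left them, time stands still between calls to the robot, and variables do not carry over. Pictures are saved under pics/ and viewed, at most 10 in all, crops included, and the job is handed in when it is done.

Besides the shell and the picture viewer there is one more tool, called after "Request:" as name(argument=value, ...), one argument or row to a line, values as JSON. jog_arm: Moves the arm, as the interface text tells. Its arguments: {"type":"object","properties":{"targets":{"type":"array"}},"required":["targets"]}

```bash
mkdir -p pics
cat > h.py <<'E'
from plant import *
import numpy as np, cv2
from scipy.spatial.transform import Rotation as R
def K(p):
    f=210/np.tan(np.radians(p['fovy']/2)); return f
def cloud(name):
    s=state(); img,d=grab_frame(name); p=camera_params(name); f=K(p)
    v,u=np.mgrid[0:420,0:560]
    P=np.dstack([(u-p['cx'])/f*d,(v-p['cy'])/f*d,d]).reshape(-1,3)
    if 'hand_eye' in p:
        H=np.array(p['hand_eye']); P=P@H[:3,:3].T+H[:3,3]
        q=s['tool_rot']; P=R.from_quat([q[1],q[2],q[3],q[0]]).apply(P)+s['tool_pos']
    else:
        Rm=cv2.Rodrigues(np.array(p['rvec'],float))[0]; P=(P-np.array(p['tvec']).ravel())@Rm
    return img,d,P.reshape(420,560,3)
E
python3 - <<'E'
from h import *
for n in('scene','side'):
    i,d,P=cloud(n); np.savez(n,i=i,d=d,P=P); cv2.imwrite(f'pics/{n}.png',i[:,:,::-1]); print(camera_params(n),(d>0).mean())
print(camera_params('wrist')); print(state())
E
```

```text
{'fovy': 57.652351596391966, 'cx': 276.9706279538229, 'cy': 210.59806677950687, 'rvec': array([ 1.43980193,  1.7990143 , -0.97737663]), 'tvec': array([ 0.09846289, -0.21365515,  1.4142414 ])} 0.9957908163265307
{'fovy': 55.27125600489036, 'cx': 277.72190232820566, 'cy': 212.5921690872207, 'rvec': array([ 0.63031842, -2.59501771,  1.24701749]), 'tvec': array([0.43021242, 0.17664163, 0.99767376])} 0.9959906462585034
{'fovy': 61.72857065749875, 'cx': 276.4009114590289, 'cy': 206.51500336808186, 'hand_eye': array([[ 1.74613873e-04, -9.55692210e-01, -2.94367744e-01,
         7.54873405e-02],
       [ 9.99999949e-01,  2.45653415e-04, -2.04353882e-04,
        -8.90288924e-04],
       [ 2.67611854e-04, -2.94367693e-01,  9.55692204e-01,
        -1.42758593e-01],
       [ 0.00000000e+00,  0.00000000e+00,  0.00000000e+00,
         1.00000000e+00]])}
{'time': 0.1, 'joint_pos': array([-1.44800746e+00,  5.32769816e-02,  1.61415969e+00,  9.59339293e-06,
        1.47602047e+00, -1.18987694e-01]), 'joint_vel': array([-0.00072047, -0.0010857 , -0.00447623, -0.00048252, -0.00032806,
       -0.00073968]), 'joint_efforts': array([ 3.18664543e-04, -3.94899917e+01, -3.71362674e+01, -9.54471216e-05,
        3.92136863e-03, -1.28943459e-06]), 'tool_pos': array([ 0.14958261, -0.60624907,  0.23019277]), 'tool_rot': array([-9.32250281e-04,  9.92701530e-01,  1.20593543e-01,  3.00293027e-06]), 'contact_force': array([-0.13068888, -0.17774806,  0.41936699]), 'ft_torque': array([ 0.02503354,  0.04355886, -0.00524498]), 'grasp_force': 0.0, 'gripper_width': 0.9979446980416941}
```

View pics/scene.png

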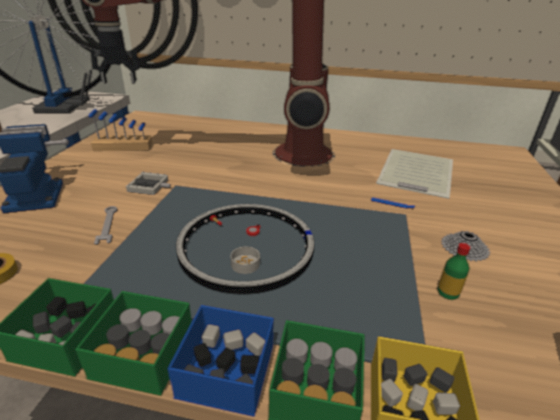

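View pics/side.png

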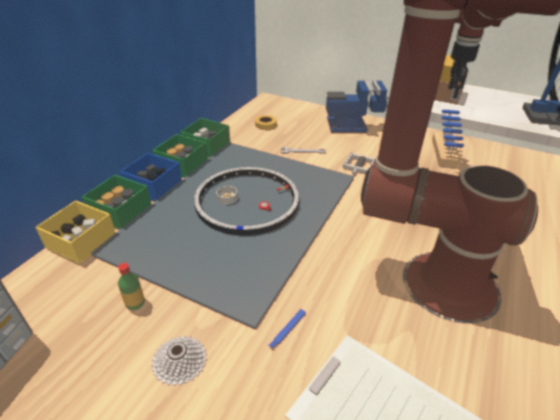

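The scene view shows the valve at about (216,221), the blue mark at (308,233), the key at (254,230) and the tin at (246,260). In the side view the valve is at about (284,188) and the mark at (240,227).

```bash
cat >> h.py <<'E'
def measure(i,P,box=None):
    hsv=cv2.cvtColor(np.ascontiguousarray(i),cv2.COLOR_RGB2HSV); h,s,v=[hsv[:,:,k].astype(int) for k in range(3)]
    X=P.reshape(-1,3)
    reg=(P[:,:,2]>.03)&(P[:,:,2]<.044)&(np.abs(P[:,:,0]-.6)<.3)&(np.abs(P[:,:,1])<.3)
    sil=reg&(s<60)&(v>110)
    A=P[sil]; c=np.median(A,0)
    from scipy.optimize import least_squares
    r=least_squares(lambda c:np.hypot(A[:,0]-c[0],A[:,1]-c[1])-.152,c[:2],loss='soft_l1',f_scale=.004)
    c=r.x; rr=np.hypot(P[:,:,0]-c[0],P[:,:,1]-c[1])
    z=np.median(A[:,2]); res=np.median(np.abs(r.fun))
    red=((h<8)|(h>172))&(s>110)&(v>70)&(rr>.095)&(rr<.145)&(P[:,:,2]>.01)&(P[:,:,2]<.05)
    blue=(h>95)&(h<130)&(s>120)&(rr>.138)&(rr<.165)&(P[:,:,2]>.02)
    a=lambda m:(np.degrees(np.arctan2(*(P[m][:,:2].mean(0)-c)[::-1])),m.sum(),P[m].mean(0)) if m.any() else None
    print('c',c,'n',sil.sum(),'z',z,'res',res); print('valve',a(red)); print('mark',a(blue))
E
python3 - <<'E'
from h import *
for n in('scene','side'):
    D=np.load(n+'.npz'); measure(D['i'],D['P'])
E
```

```text
c [0.7504798  0.00774416] n 2340 z 0.03697612174849391 res 0.062018504278001235
valve None
mark (np.float64(-6.14592350661045), np.int64(299), array([ 0.88930207, -0.00720421,  0.0519871 ]))
c [ 0.61232731 -0.04503765] n 1028 z 0.03484038424082121 res 0.0041912389724323845
valve (np.float64(-126.33694645810368), np.int64(18), array([ 0.53538741, -0.1496372 ,  0.02622263]))
mark (np.float64(112.83444644792607), np.int64(19), array([0.55337644, 0.09496526, 0.03486189]))
```

Request:
jog_arm(
  targets=[
    [[13.6,-5.1,-0.8],[0,0,1.73],0],
    [[13.6,-5.1,-0.8],[0,0,1.73],0],
    [[13.6,-5.1,-0.8],[0,0,1.73],0],
    [[13.6,-5.1,-0.8],[0,0,1.73],0],
    [[13.6,-5.1,-0.8],[0,0,1.73],0],
    [[22.8,-17.5,-0.8],[0,0,1.73],0],
    [[22.8,-17.5,-0.8],[0,0,1.73],0],
    [[22.8,-17.5,-0.8],[0,0,1.73],0],
  ],
)

```text
time: 1.1
tool_pos: [0.4902, -0.2613, 0.2491]
tool_rot: [-0.0, 1.0, 0.0, -0.0]
contact_force: [1.2, -0.6, -0.7]
gripper_width: 0.003
grasp_force: 0.0
```

Request:
jog_arm(
  targets=[
    [[4.4,-8.6,0],[0,0,0],0],
    [[4.4,-8.6,0],[0,0,0],0],
    [[4.4,-8.6,0],[0,0,0],0],
    [[4.4,-8.6,0],[0,0,0],0],
    [[4.4,-8.6,0],[0,0,0],0],
    [[4.4,-8.6,0],[0,0,0],0],
    [[4.4,-8.6,0],[0,0,0],0],
  ],
)

```text
time: 1.98
tool_pos: [0.5992, -0.0495, 0.2495]
tool_rot: [0.0, 1.0, -0.001, -0.0]
contact_force: [0.3, -0.2, 0.3]
gripper_width: -0.001
grasp_force: 0.0
```

Run:
```python
from h import *
i,d,P=cloud('wrist'); np.savez('w',i=i,P=P); cv2.imwrite('pics/w.png',i[:,:,::-1]); print(state()['tool_pos'],state()['contact_force'],(d>0).mean())
measure(i,P)
```

```text
[ 0.59926449 -0.04960539  0.24956656] [-0.33443579  0.44910875 -1.42213454] 0.9960671768707483
c [ 0.61198205 -0.04601386] n 10225 z 0.03618199520299667 res 0.0033296256143659775
valve (np.float64(-125.86122456388193), np.int64(188), array([ 0.53970676, -0.14600065,  0.02762173]))
mark (np.float64(112.70232502188851), np.int64(260), array([0.55441767, 0.09158253, 0.0343703 ]))
```

View pics/w.png

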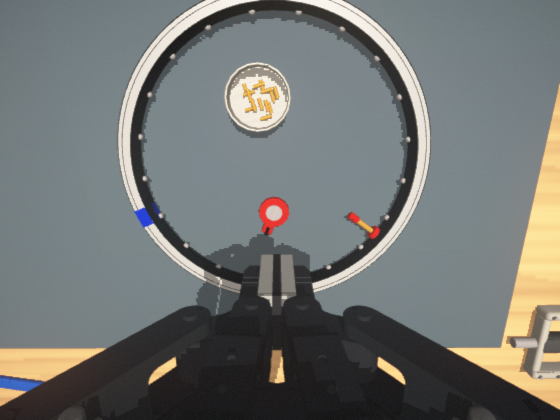

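The wrist view confirms it: valve at (363,225), mark at (147,217), silver ring clear, and the closed fingers at (277,275).

Request:
jog_arm(
  targets=[
    [[-3.1,4.7,2],[0,0,0],0],
    [[-3.1,4.7,4],[0,0,0],0],
    [[-3.1,4.7,6],[0,0,0],0],
    [[-3.1,4.7,7.5],[0,0,0],0],
    [[-3.1,4.7,8.0],[0,0,0],0],
    [[-3.1,4.7,8.0],[0,0,0],0],
    [[-3.1,4.7,8.0],[0,0,0],0],
    [[-3.1,4.7,8.0],[0,0,0],0],
  ],
)

```text
time: 3.02
tool_pos: [0.5244, -0.1664, 0.0526]
tool_rot: [0.001, 1.0, 0.0, 0.002]
contact_force: [0.1, 0.3, 0.9]
gripper_width: -0.001
grasp_force: 0.0
```

Run:
```python
from h import *
i,d,P=cloud('wrist'); cv2.imwrite('pics/w2.png',i[:,:,::-1]); s=state(); print(s['tool_pos'],s['contact_force'])
```

```text
[ 0.52400212 -0.16620163  0.05208969] [0.5646018  0.22626403 0.13146905]
```

View pics/w2.png

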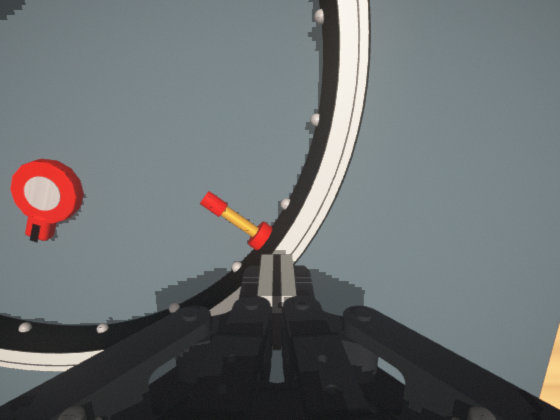

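The fingers sit over the silver band right beside the valve's nut (260,236). Now I feel my way down.

Request:
jog_arm(
  targets=[
    [[-0.1,0.05,0.2],[0,0,0],0],
    [[-0.1,0.05,0.4],[0,0,0],0],
    [[-0.1,0.05,0.5],[0,0,0],0],
    [[-0.1,0.05,0.54],[0,0,0],0],
    [[-0.1,0.05,0.54],[0,0,0],0],
    [[-0.1,0.05,0.54],[0,0,0],0],
    [[-0.1,0.05,0.54],[0,0,0],0],
    [[-0.1,0.05,0.54],[0,0,0],0],
  ],
)

```text
time: 4.08
tool_pos: [0.5198, -0.1671, 0.0363]
tool_rot: [0.0, 1.0, 0.0, 0.0]
contact_force: [-0.5, -0.1, 0.2]
gripper_width: -0.0
grasp_force: 0.0
```

Request:
jog_arm(
  targets=[
    [[0,0,0.03],[0,0,0],0],
    [[0,0,0.03],[0,0,0],0],
    [[0,0,0.06],[0,0,0],0],
    [[0,0,0.06],[0,0,0],0],
    [[0,0,0.06],[0,0,0],0],
    [[0,0,0.06],[0,0,0],0],
  ],
)

```text
time: 4.82
tool_pos: [0.5199, -0.1672, 0.0349]
tool_rot: [0.0, 1.0, 0.0, 0.0]
contact_force: [-0.7, 0.6, 4.0]
gripper_width: -0.0
grasp_force: 2.0
```

Run:
```python
from h import *
for k in range(4):
    grab_frame('wrist'); s=state(); print(s['tool_pos'],s['contact_force'])
c=np.array([.612,-.046]); 
for a in range(0,121,10):
    t=np.radians(-126.6-a); p=c+.152*np.array([np.cos(t),np.sin(t)]); print(a,p.round(4))
```

```text
[ 0.5198876  -0.16718418  0.03490629] [-0.96926472  1.02296688  4.49876896]
[ 0.51988816 -0.16716437  0.0348779 ] [-0.71722528  0.13019649  4.49679714]
[ 0.51986444 -0.16716354  0.03483394] [-0.97572728  0.0885764   4.1308187 ]
[ 0.51986375 -0.16715804  0.03484125] [-1.65289496 -0.22598512  4.50626708]
0 [ 0.5214 -0.168 ]
10 [ 0.5016 -0.1504]
20 [ 0.4851 -0.1297]
30 [ 0.4725 -0.1064]
40 [ 0.4641 -0.0812]
50 [ 0.4603 -0.055 ]
60 [ 0.461  -0.0285]
70 [ 0.4663 -0.0026]
80 [0.4761 0.0221]
90 [0.49   0.0446]
100 [0.5076 0.0644]
110 [0.5283 0.0809]
120 [0.5516 0.0935]
```

Request:
jog_arm(
  targets=[
    [[-0.17,-0.14,0],[0,0,0],0],
    [[-0.35,-0.31,0],[0,0,0],0],
    [[-0.54,-0.48,0],[0,0,0],0],
    [[-0.73,-0.67,0],[0,0,0],0],
    [[-0.9,-0.87,0],[0,0,0],0],
    [[-1.07,-1.08,0],[0,0,0],0],
    [[-1.23,-1.29,0],[0,0,0],0],
    [[-1.39,-1.5,0],[0,0,0],0],
  ],
)

```text
time: 6.02
tool_pos: [0.4848, -0.1293, 0.0348]
tool_rot: [0.0, 1.0, 0.0, 0.0]
contact_force: [2.3, -2.9, 4.3]
gripper_width: -0.001
grasp_force: 2.2
```

Run:
```python
from h import *
i,d,P=cloud('wrist'); s=state(); print(s['tool_pos'],s['contact_force'])
measure(i,P)
i,d,P=cloud('side'); measure(i,P)
```

```text
[ 0.48435647 -0.12875748  0.03459363] [ 0.94186791 -1.85640902  4.56676361]
c [ 0.39527206 -0.19673856] n 14222 z 0.03510608000701965 res 0.02459968087830068
valve (np.float64(16.7916446989472), np.int64(453), array([ 0.53052045, -0.15592618,  0.02843124]))
mark None
c [ 0.61215608 -0.04520302] n 917 z 0.03367439599875041 res 0.0041792720363938995
valve (np.float64(-126.33423742694457), np.int64(18), array([ 0.5348945 , -0.15025031,  0.02557214]))
mark (np.float64(112.71064612928846), np.int64(17), array([0.55342409, 0.09512708, 0.0332626 ]))
```

Request:
jog_arm(
  targets=[
    [[-0.13,-0.22,-0.01],[0,0,0],0],
    [[-0.26,-0.44,-0.01],[0,0,0],0],
    [[-0.37,-0.67,-0.01],[0,0,0],0],
    [[-0.48,-0.9,-0.01],[0,0,0],0],
    [[-0.58,-1.15,-0.01],[0,0,0],0],
    [[-0.66,-1.39,-0.01],[0,0,0],0],
    [[-0.74,-1.65,-0.01],[0,0,0],0],
    [[-0.81,-1.9,-0.01],[0,0,0],0],
  ],
)

```text
time: 7.12
tool_pos: [0.4645, -0.0816, 0.0349]
tool_rot: [-0.0, 1.0, 0.0, -0.0]
contact_force: [0.3, -2.3, 4.0]
gripper_width: 0.001
grasp_force: 2.1
```

Request:
jog_arm(
  targets=[
    [[-0.05,-0.26,0],[0,0,0],0],
    [[-0.1,-0.52,0],[0,0,0],0],
    [[-0.13,-0.78,0],[0,0,0],0],
    [[-0.15,-1.05,0],[0,0,0],0],
    [[-0.16,-1.32,0],[0,0,0],0],
    [[-0.16,-1.58,0],[0,0,0],0],
    [[-0.15,-1.85,0],[0,0,0],0],
    [[-0.12,-2.11,0],[0,0,0],0],
  ],
)

```text
time: 8.12
tool_pos: [0.4615, -0.0289, 0.0348]
tool_rot: [-0.0, 1.0, 0.0, -0.0]
contact_force: [-0.7, -3.8, 4.9]
gripper_width: 0.003
grasp_force: 2.1
```

Request:
jog_arm(
  targets=[
    [[0.04,-0.26,-0.01],[0,0,0],0],
    [[0.08,-0.52,-0.01],[0,0,0],0],
    [[0.14,-0.78,-0.01],[0,0,0],0],
    [[0.21,-1.04,-0.01],[0,0,0],0],
    [[0.29,-1.29,-0.01],[0,0,0],0],
    [[0.38,-1.54,-0.01],[0,0,0],0],
    [[0.49,-1.78,-0.01],[0,0,0],0],
    [[0.6,-2.02,-0.01],[0,0,0],0],
  ],
)

```text
time: 9.12
tool_pos: [0.4767, 0.0216, 0.0351]
tool_rot: [-0.0, 1.0, 0.0, -0.0]
contact_force: [-1.1, -2.3, 3.2]
gripper_width: 0.003
grasp_force: 1.7
```

Run:
```python
from h import *
s=state(); print(s['tool_pos'],s['contact_force'])
i,d,P=cloud('side'); measure(i,P)
s=state(); print(s['tool_pos'],s['contact_force'])
```

```text
[0.47674211 0.02159798 0.03508848] [-1.07437672 -2.25123077  3.16336016]
c [ 0.61241276 -0.04570483] n 859 z 0.034071523474270025 res 0.003989387290554203
valve None
mark (np.float64(112.56544255016385), np.int64(19), array([0.55371974, 0.09553615, 0.03458731]))
[0.47699635 0.02212236 0.03515934] [ 0.00357165 -0.31117313  2.39529012]
```

Request:
jog_arm(
  targets=[
    [[0.12,-0.23,0.01],[0,0,0],0],
    [[0.25,-0.46,0.01],[0,0,0],0],
    [[0.39,-0.68,0.01],[0,0,0],0],
    [[0.53,-0.9,0.01],[0,0,0],0],
    [[0.7,-1.11,0.01],[0,0,0],0],
    [[0.87,-1.31,0.01],[0,0,0],0],
    [[1.05,-1.51,0.01],[0,0,0],0],
    [[1.23,-1.7,0.01],[0,0,0],0],
  ],
)

```text
time: 10.18
tool_pos: [0.5076, 0.064, 0.0348]
tool_rot: [-0.0, 1.0, 0.0, -0.0]
contact_force: [-2.9, -2.5, 4.0]
gripper_width: 0.001
grasp_force: 2.1
```

Request:
jog_arm(
  targets=[
    [[0.2,-0.18,0],[0,0,0],0],
    [[0.4,-0.35,0],[0,0,0],0],
    [[0.61,-0.52,0],[0,0,0],0],
    [[0.83,-0.67,0],[0,0,0],0],
    [[1.06,-0.81,0],[0,0,0],0],
    [[1.29,-0.94,0],[0,0,0],0],
    [[1.53,-1.06,0],[0,0,0],0],
    [[1.78,-1.18,0],[0,0,0],0],
  ],
)

```text
time: 11.18
tool_pos: [0.5522, 0.0934, 0.0349]
tool_rot: [-0.0, 1.0, 0.0, -0.0]
contact_force: [-2.5, -1.8, 4.3]
gripper_width: 0.002
grasp_force: 2.1
```

Request:
jog_arm(
  targets=[
    [[0,0,0],[0,0,0],0],
    [[0,0,0],[0,0,0],0],
    [[0,0,0],[0,0,0],0],
    [[0,0,0],[0,0,0],0],
  ],
)

```text
time: 11.68
tool_pos: [0.5524, 0.0933, 0.0353]
tool_rot: [-0.0, 1.0, 0.0, 0.001]
contact_force: [2.3, 1.0, 2.8]
gripper_width: 0.006
grasp_force: 1.4
```

Run:
```python
from h import *
i,d,P=cloud('side'); measure(i,P); s=state(); print(s['tool_pos'],s['contact_force'])
j=grab_frame('wrist')[0]; cv2.imwrite('pics/end.png',np.vstack([cv2.resize(i[130:280,150:350],(400,300)),cv2.resize(j,(400,300))])[:,:,::-1])
```

```text
c [ 0.61359558 -0.04528272] n 839 z 0.03433365632321583 res 0.0038928048686487082
valve (np.float64(-127.08277691013585), np.int64(19), array([ 0.53472635, -0.14963171,  0.02614643]))
mark None
[0.55237624 0.09324043 0.03527344] [2.21877224 2.01223809 2.97972691]
```

View pics/end.png

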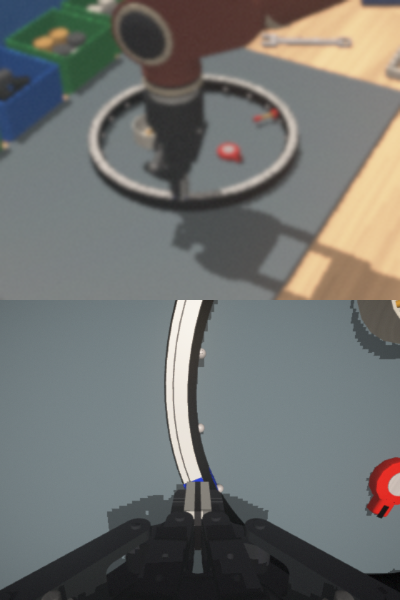

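The closed fingertips rest on the blue mark (about (200,480) in the lower picture) with about 3 N, and the rim has not moved.

```bash
python3 -c "
from plant import *
print(job_done())"
```

```text
the job is handed in; nothing more can be done
None
```

I ran the closed fingertips along the rim's silver face from the valve to the blue mark with about 3–5 N of pressure at each check, and handed the job in with them resting on the mark at about 3 N and the rim in place; no verdict came back.

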